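# Tip the piping nozzles out of a flip-flap caddy into the wash pan

### The arm

A 6-joint arm with a two-finger parallel gripper is mounted at the origin on the work surface. World frame = base frame: x ahead of the robot, y to its left, z up, the work surface at z = 0. Lengths are in m, angles in degrees, forces in N, time in s.
With the tool pointing down it reaches from about 0.375 to 0.9 m from the base axis. Payload 3.1 kg.
Tool frame: the origin (TCP) lies on the centre line of the jaws, within the pads' length; the fingertips stand finger_overhang ahead of it and the grasp point (between the pads) lies 5 mm behind it (finger_overhang is the distance from the TCP to the fingertips, in m); z points along the fingers, y is the line along which they close (so a half turn about z gives the same grasp; the last joint's range is limited). The gripper opens to 87 mm and grips with 3 to 60 N. Pads are 19 mm wide; open, the fingers measure 117 mm over their backs; the gripper's body (75 mm by 190 mm) begins 51 mm behind the grasp point.
Start: joints at [56.236, 30.224, 82.088, -0, 67.689, -10.227], TCP at [0.25, 0.573, 0.237] pointing down, gripper open.
Joint ranges: [-176.69, 176.69], [-43.24, 126.21], [12.49, 139.97], [-82, 262], [0, 151.66], [-163.58, 163.58]. Speed limits (degrees/s): [159.86, 159.86, 180, 180, 180, 180].

### API

Orientations are given as a 3x3 rotation matrix whose columns are the frame's x, y, z axes.
In Python, from rig import read_state, capture, calibration, hand_in, finger_overhang gives the robot as it stands.
- The arm moves only by the tool send_rows, never from a script. Its argument "plan" is a list of rows, each a list of 5 numbers: the closure in counts, from 0 (fully open) to 255 (shut), then the shift along the tool's x, y, z in m, then the turn about the tool's z in rad. A call has 1 to 20 rows; each row shifts and turns the commanded pose from where the row before left it, along the tool's axes as they then stand; what a row does not reach is not made up. A row lasts 1/12 s, in which the tool goes at most 41.7 mm and 7.16 degrees, less where a joint would pass 70% of its speed; a pose out of reach is approached as far as the arm can. A call is refused whole if a number of a shift passes 0.0417 or a number of a turn 0.125, either way. A call with a gripper value outside its range is refused whole. The fingers move at their own pace and stop on an object; the grip force is fixed at half the most. Time passes only in rows, so rows that do not move let the fingers close. It gives the time, the measured TCP pose, the force, the opening and the grip force at its end, in the units of the state.
- read_state(): the state, without advancing time (a new reading comes with each control period).
- capture(name): name is "scene" or "top" or "wrist"; returns (picture, depth): 480x640x3 uint8, blue, green, red; 480x640 float32, m along the optical axis (not along the pixel's ray), 0 where there is no reading.
- calibration(name): a dict with "fx", "fy", "cx", "cy" (pixels), "xyz" and "rotation" of the camera in the world. Camera axes: x right, y down, z forward; pixel columns grow to the right and rows downward; lengths in m; the calibration is good to about 2 mm. A picture is of the moment at which its call begins: read the wrist's pose just before it. calibration takes no time and is no camera call; for the wrist camera it gives the pose at the moment of the call.
- hand_in(): hands the job in; it is judged then, once.
The state is a dict: "time_s": time; "joint_positions": joint angles; "qvel": joint speeds; "tau": joint torques, N m; "position": TCP position; "tcp_rot": TCP orientation; "force": force on the tool from outside, world axes, zero at the start; "moment": the same for the moment, N m; "opening": opening from 0.0 (shut) to 1.0 (fully open); "grasp_force": force on a finger pad.
Only numpy, scipy, OpenCV 4.12 (cv2) and the standard library are available. Lean on these libraries where they do the work, as an engineer would, in place of code of your own. Each camera call takes 0.05 s, during which the arm holds its last target. There are 200 camera calls.

### The job

The piping nozzles have to go to the wash. Lift the flip-flap caddy by the handle on its top and, with its front edge held low over the steel pan, tip it forward just far enough for the flap to swing open and all five nozzles to slide out into the pan - do not turn it right over. Then stand the empty caddy upright again, wholly on its wooden board, let go, and leave the pan and everything else where they are.

Things in the scene. Friction and masses are not known exactly. Their poses are not given: they have to be found in the camera images.
- caddy: white plastic caddy, loose, 113 deep x 100 wide x 98 tall plus handle; 0.28-0.4 kg full. Starts upright on the board, 5 nozzles inside. Origin: centre of underside; z up; footprint x -58..55, y -50..50. Its -x is the open front, sloping 25 deg back towards the top, shut by the flap. Inner floor flat, 4 above the underside, no lip; walls 3. Nozzles slide once it is tipped front-down 27 to 37 deg
- caddy_grip (a point): centre of the handle bar, at (10, 0, 136) in caddy axes. A flat-sided strap across the caddy: 92 long along y, 10 thick in x, 22 tall (125 to 147 above the underside); 27 free below it over the roof (98); uprights 10 wide at y = +-41
- caddy_lip (a point): middle of the pouring edge, the front edge of the caddy's inner floor, at (-58, 0, 4) in caddy axes; the edge runs along y, 94 wide. The tipped nozzles leave over it
- flap (a joint): clear plastic flap with grey rim on the caddy's front, 100 x 100, 30 g, hinged along caddy y at its top, at (-16, 0, 99) in caddy axes; rad, 0 shut, positive = bottom swung outward, stop 1.4. Swings freely by its weight: shut while upright, hangs open once the caddy is tipped front-down over 25 deg, falls shut when righted
- pan: empty steel kitchen pan with a rolled rim, 325 x 176 over the rim, 65 tall; inside 295 x 146, floor 3 above the bench; loose, 0.8 kg. Origin: centre of its underside; x along its length, z up
- board: plain wooden board, 220 x 220 x 12, fixed to the bench. Origin: centre of its underside, x and y along its edges; the top is 12 above the origin
- nozzle1: stainless piping nozzle, a truncated cone 42 tall, 28 dia at the base, 12 at the tip, 16 g; starts standing in the caddy. Origin: centre of its base; z towards the tip
- nozzle2: stainless piping nozzle, a truncated cone 42 tall, 28 dia at the base, 12 at the tip, 16 g; starts standing in the caddy. Origin: centre of its base; z towards the tip
- nozzle3: stainless piping nozzle, a truncated cone 42 tall, 28 dia at the base, 12 at the tip, 16 g; starts standing in the caddy. Origin: centre of its base; z towards the tip
- nozzle4: stainless piping nozzle, a truncated cone 42 tall, 28 dia at the base, 12 at the tip, 16 g; starts standing in the caddy. Origin: centre of its base; z towards the tip
- nozzle5: stainless piping nozzle, a truncated cone 42 tall, 28 dia at the base, 12 at the tip, 16 g; starts standing in the caddy. Origin: centre of its base; z towards the tip
- dredger: bystander: aluminium sugar dredger (upright can with a pierced dome), 68 dia x 107 tall. Origin: centre of its underside
- brush: bystander: pastry brush, 200 long, lying flat. Origin: mid-length, underside
- scraper: bystander: steel bench scraper, 150 x 80, lying flat, black grip 13 thick. Origin: mid-length, underside
- cutter: bystander: round steel pastry cutter, an open ring 80 dia x 35 tall. Origin: centre of its underside
- tart_tin: bystander: small aluminium tart tin, 110 dia x 24 tall. Origin: centre of its underside
Things that resemble listed ones, but are neither listed nor needed, are in the scene too. What is shaped like the caddy but green is not meant.

How it is judged:
By the outcome, as a careful person would: the job done as asked, in the order asked, and still so for the second after the job is handed in, with the robot touching nothing.
It also fails if it takes over 58 s, if anything falls off the work surface, if the arm or the gripper's body presses on something with over 40 N, if the wrist force passes 120 N, or if a joint passes its speed limit or range.

## Working session

There is one attempt and no reset: what is moved stays moved. The work goes in short steps, Python scripts to look and compute and a tool call to move; the robot and the scene stay as the last step left them, time stands still between calls to the robot, and variables do not carry over. Pictures are saved under pics/ and viewed, at most 10 in all, crops included, and the job is handed in when it is done.

Besides the shell and the picture viewer there is one more tool, called by a JSON object that holds its "api" and its "payload", one argument or row to a line. send_rows: Moves the arm, as the interface text tells. Its arguments: {"type":"object","properties":{"plan":{"type":"array","items":{"type":"array","items":{"type":"number"}}}},"required":["plan"]}

```bash
ls; mkdir -p pics
python3 - <<'E'
from rig import *
import cv2,numpy as np
print(finger_overhang); s=read_state(); print(s)
for n in("scene","top"):
    p,d=capture(n); cv2.imwrite(f"pics/{n}0.png",p); np.savez(f"{n}0.npz",p=p,d=d); print(n,calibration(n))
E
```

```text
pics
0.014
{'time_s': 0.0, 'joint_positions': array([ 5.62358475e+01,  3.02789119e+01,  8.21565349e+01, -1.25618294e-03,
        6.76865611e+01, -1.02263833e+01]), 'qvel': array([-0.03774405, -0.03611589, -0.04146215, -0.01772537, -0.05702227,
       -0.03908655]), 'tau': array([-1.38964402e-03, -4.40049469e+01, -1.76588380e+01,  6.31736079e-02,
        5.82755136e-02, -1.60898462e-04]), 'position': array([0.24917421, 0.57242648, 0.23557133]), 'tcp_rot': array([[-9.16800145e-01,  3.99344630e-01, -1.16662852e-03],
       [ 3.99346173e-01,  9.16798484e-01, -1.78154435e-03],
       [ 3.58113092e-04, -2.09920876e-03, -9.99997733e-01]]), 'force': array([-0.09312295,  0.19832312,  0.32957728]), 'moment': array([ 0.01614065,  0.00357565, -0.00760676]), 'grasp_force': 0.0, 'opening': 1.002661839451987}
scene {'fx': 450.13372991839026, 'fy': 450.13372991839026, 'cx': 326.06521700392324, 'cy': 244.04179380564804, 'xyz': array([ 1.33544325, -0.79748861,  0.85672765]), 'rotation': array([[ 0.7031194 ,  0.39426146, -0.59176093],
       [ 0.71082557, -0.36781817,  0.59953049],
       [ 0.01871134, -0.84218032, -0.53887122]])}
top {'fx': 571.9258094724636, 'fy': 571.9258094724636, 'cx': 306.7246520875866, 'cy': 246.10444730579434, 'xyz': array([0.24252709, 0.01485669, 1.91041385]), 'rotation': array([[ 0.01122187, -0.98508837,  0.17168279],
       [-0.99993626, -0.01084167,  0.00315209],
       [-0.00124376, -0.17170722, -0.98514724]])}
```

View pics/scene0.png

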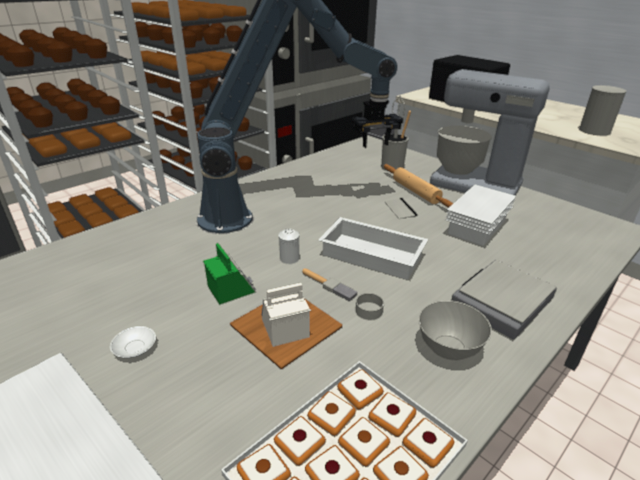

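View pics/top0.png

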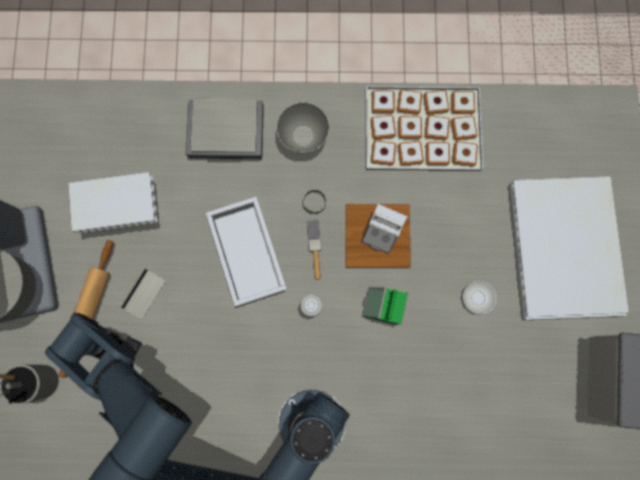

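The scene shows the white caddy on its board (top view about (385,228)), its dark glazed front facing image-bottom. The pan is at (246,251), long side tilted, with the brush and cutter between them and the dredger at (311,306).

```bash
cat > h.py <<'E'
from rig import *
import cv2,numpy as np
def cloud(n,f=None):
    if f: z=np.load(f); p,d,c=z['p'],z['d'],calibration(n)
    else:
        c=calibration(n); p,d=capture(n)
    v,u=np.mgrid[:480,:640]
    P=np.stack([(u-c['cx'])/c['fx']*d,(v-c['cy'])/c['fy']*d,d],-1)@c['rotation'].T+c['xyz']
    P[d==0]=np.nan
    return p,P
E
python3 - <<'E'
from h import *
for n in("top","scene"):
    p,P=cloud(n,n+"0.npz")
    x,y,z=P[...,0],P[...,1],P[...,2]
    hsv=cv2.cvtColor(p,cv2.COLOR_BGR2HSV)
    g=hsv[...,1]<60
    reg=(x>.38)&(x<.68)&(y>-.33)&(y<0.02)&g
    m=reg&(z>.13)&(z<.175)
    Q=P[m]; 
    print(n,'handle',len(Q)); 
    if len(Q)>5:
        r=cv2.minAreaRect((Q[:,:2]*1000).astype(np.float32)); print(r,Q[:,2].max(),cv2.boxPoints(r).round().tolist())
    m=reg&(z>.095)&(z<.125); Q=P[m]; print('roof',len(Q),np.nanmedian(Q,0))
    r=cv2.minAreaRect((Q[:,:2]*1000).astype(np.float32)); print(r,cv2.boxPoints(r).round().tolist())
    # board
    m=(hsv[...,1]>90)&(hsv[...,0]<25)&(x>.35)&(x<.7)&(y>-.4)&(y<.05)&(z<.03)&(z>.004)
    k,l,st,ce=cv2.connectedComponentsWithStats(m.astype(np.uint8)); i=1+st[1:,4].argmax(); Q=P[l==i]
    r=cv2.minAreaRect((Q[:,:2]*1000).astype(np.float32)); print('board',r,np.median(Q[:,2]))
    # pan
    m=(x>.3)&(x<.75)&(y>.02)&(y<.45)&(z>.05)&(z<.08); k,l,st,ce=cv2.connectedComponentsWithStats(m.astype(np.uint8),connectivity=8); i=1+st[1:,4].argmax(); Q=P[l==i]
    r=cv2.minAreaRect((Q[:,:2]*1000).astype(np.float32)); print('pan',r,cv2.boxPoints(r).round().tolist(),np.median(Q[:,2]))
p=np.load("top0.npz")['p'][180:330,190:430]
cv2.imwrite("pics/crop.png",cv2.resize(p,None,fx=3.3,fy=3.3,interpolation=3))
E
```

```text
top handle 131
((635.1378173828125, -234.50538635253906), (90.72488403320312, 13.865445137023926), 66.53382110595703) 0.16807735244191302 [[611.0, -273.0], [623.0, -279.0], [660.0, -196.0], [647.0, -190.0]]
roof 745 [ 0.62481927 -0.22939017  0.10854441]
((490.253662109375, -178.1483917236328), (196.3125, 410.7621765136719), 52.209659576416016) [[268.0, -130.0], [592.0, -382.0], [713.0, -226.0], [388.0, 25.0]]
board ((601.5135498046875, -218.84228515625), (216.28440856933594, 196.49940490722656), 89.93346405029297) 0.012318454562869285
pan ((548.3102416992188, 222.716796875), (326.8851623535156, 176.35537719726562), 19.18767738342285) [[365.0, 252.0], [423.0, 86.0], [732.0, 193.0], [674.0, 360.0]] 0.06420310826875819
scene handle 323
((547.492919921875, -259.66180419921875), (251.02737426757812, 79.94728088378906), 13.610380172729492) 0.16023173296188076 [[416.0, -250.0], [435.0, -328.0], [679.0, -269.0], [660.0, -191.0]]
roof 872 [ 0.64475977 -0.24425347  0.10807793]
((494.102294921875, -181.22802734375), (196.52230834960938, 417.0273132324219), 52.162872314453125) [[269.0, -131.0], [599.0, -387.0], [719.0, -232.0], [390.0, 24.0]]
board ((602.88525390625, -219.11911010742188), (221.2201690673828, 194.0746307373047), 89.91140747070312) 0.010161871023179336
pan ((551.6912231445312, 220.56484985351562), (325.98779296875, 185.86996459960938), 19.463333129882812) [[367.0, 254.0], [429.0, 79.0], [736.0, 187.0], [674.0, 362.0]] 0.06173234533955818
```

View pics/crop.png

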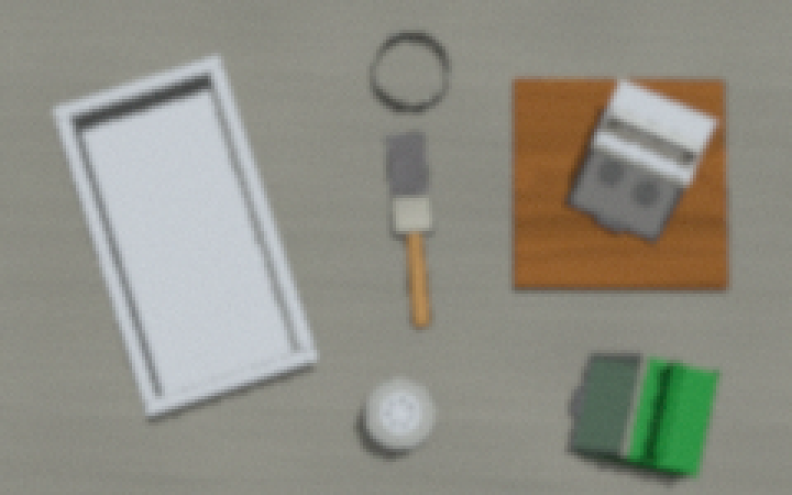

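The crop confirms that the caddy's front faces the robot, turned towards the pan: handle centre near (0.635,-0.234), yaw about -23.5°. The moves can't command a tilt directly, so I'll check how the arm behaves at its reach limit, in free space.

{"api": "send_rows", "payload": {
  "plan": [
    [0,0,0,-0.0417,0],
    [0,0,0,-0.0417,0],
    [0,0,0,-0.0417,0],
    [0,0,0,-0.0417,0],
    [0,0,0,-0.0417,0],
    [0,0,0,-0.0417,0],
    [0,0,0,-0.0417,0],
    [0,0,0,-0.0417,0],
    [0,0,0,-0.0417,0],
    [0,0,0,-0.0417,0],
    [0,0,0,-0.0417,0],
    [0,0,0,-0.0417,0],
    [0,0,0,-0.0417,0],
    [0,0,0,-0.0417,0]
  ]
}}

```text
time_s: 1.27
position: [0.2344, 0.5368, 0.7627]
tcp_rot: [[-0.917, 0.399, 0.007], [0.4, 0.916, 0.021], [0.002, 0.022, -1.0]]
force: [0.5, 0.3, 1.0]
opening: 1.004
grasp_force: 0.0
```

```bash
python3 -c "
from rig import *
s=read_state();print(s['joint_positions'].round(2),s['position'],s['tcp_rot'].round(4))"
```

```text
[ 55.3   24.21  12.89   0.6  141.66 -10.68] [0.23441722 0.53676499 0.76267281] [[-0.9167  0.3995  0.007 ]
 [ 0.3995  0.9165  0.0215]
 [ 0.0022  0.0225 -0.9997]]
```

{"api": "send_rows", "payload": {
  "plan": [
    [0,0,0,-0.0417,0],
    [0,0,0,-0.0417,0],
    [0,0,0,-0.0417,0],
    [0,0,0,-0.0417,0]
  ]
}}

```text
time_s: 1.6
position: [0.2028, 0.4658, 0.8285]
tcp_rot: [[-0.917, 0.398, 0.037], [0.399, 0.913, 0.084], [0.0, 0.092, -0.996]]
force: [0.7, -0.4, -0.0]
opening: 0.998
grasp_force: 0.0
```

```bash
python3 -c "
from rig import *
s=read_state();print(s['joint_positions'].round(2),s['position'],s['tcp_rot'].round(4))"
```

```text
[ 53.14  17.26  12.56   2.12 145.03 -11.54] [0.20279144 0.46578832 0.82852804] [[-9.168e-01  3.976e-01  3.660e-02]
 [ 3.993e-01  9.130e-01  8.410e-02]
 [ 1.000e-04  9.170e-02 -9.958e-01]]
```

{"api": "send_rows", "payload": {
  "plan": [
    [0,0,0,0.0417,0],
    [0,0,0,0.0417,0],
    [0,0,0,0.0417,0],
    [0,0,0,0.0417,0],
    [0,0,0,0.0417,0],
    [0,0,0,0.0417,0]
  ]
}}

```text
time_s: 2.1
position: [0.2118, 0.4868, 0.5866]
tcp_rot: [[-0.917, 0.398, 0.036], [0.399, 0.913, 0.083], [0.0, 0.091, -0.996]]
force: [1.4, 0.6, -0.3]
opening: 1.002
grasp_force: 0.0
```

```bash
python3 -c "
from rig import *
s=read_state();print(s['joint_positions'].round(2),s['position'],s['tcp_rot'].round(4))"
```

```text
[ 53.76   8.26  62.58   1.2  104.07 -12.36] [0.21178981 0.48675579 0.58658543] [[-9.168e-01  3.977e-01  3.600e-02]
 [ 3.993e-01  9.130e-01  8.350e-02]
 [ 3.000e-04  9.090e-02 -9.959e-01]]
```

The command restarts from the pose actually reached, so tilt gained at a joint limit is kept. That lets me pre-tilt the tool sideways along the strap (azimuth ~66.5°, close to caddy y). After the grasp, a turn about the tool's z will then pitch the caddy and can be undone. Next I build up the tilt.

{"api": "send_rows", "payload": {
  "plan": [
    [0,0,0,-0.0417,0],
    [0,0,0,-0.0417,0],
    [0,0,0,-0.0417,0],
    [0,0,0,-0.0417,0],
    [0,0,0,-0.0417,0],
    [0,0,0,-0.0417,0],
    [0,-0.03,-0.03,0,0],
    [0,-0.03,-0.03,0,0],
    [0,-0.03,-0.03,0,0],
    [0,-0.03,-0.03,0,0],
    [0,-0.03,-0.03,0,0],
    [0,-0.03,-0.03,0,0]
  ]
}}

```text
time_s: 3.1
position: [0.2932, 0.2294, 0.8137]
tcp_rot: [[-0.917, 0.397, 0.038], [0.398, 0.913, 0.087], [0.0, 0.095, -0.995]]
force: [1.0, -0.1, 0.3]
opening: 1.002
grasp_force: 0.0
```

```bash
python3 -c "
from rig import *
s=read_state();print(s['joint_positions'].round(2),s['position'],s['tcp_rot'].round(4))"
```

```text
[ 17.27   0.14  37.3    6.29 138.84 -44.38] [0.29321718 0.22940022 0.8137101 ] [[-9.172e-01  3.966e-01  3.750e-02]
 [ 3.984e-01  9.131e-01  8.720e-02]
 [ 3.000e-04  9.490e-02 -9.955e-01]]
```

```bash
cat > fk.py <<'E'
import numpy as np
from scipy.optimize import least_squares
from scipy.spatial.transform import Rotation as Ro
D=[([56.2358,30.2789,82.1565,-.00126,67.6866,-10.2264],[.24917,.57243,.23557]),
([55.3,24.21,12.89,.6,141.66,-10.68],[.23442,.53676,.76267]),
([53.14,17.26,12.56,2.12,145.03,-11.54],[.20279,.46579,.82853]),
([53.76,8.26,62.58,1.2,104.07,-12.36],[.21179,.48676,.58659]),
([17.27,.14,37.3,6.29,138.84,-44.38],[.29322,.2294,.81371])]
r=lambda a,d:Ro.from_euler(a,d,degrees=True)
def fk(q,k):
    h,a,lat,L1,e,L2,t=k
    R=r('z',q[0]); p=np.array([0,0,h])+R.apply([a,lat,0])
    R=R*r('y',q[1]); p=p+R.apply([0,0,L1])
    R=R*r('y',q[2]); p=p+R.apply([e,0,L2])
    R=R*r('z',q[3])*r('y',q[4]); p=p+R.apply([0,0,t])
    R=R*r('z',q[5]); return p,R.as_matrix()
f=lambda k:np.concatenate([fk(q,k)[0]-p for q,p in D])
s=least_squares(f,[.3,0,.1,.45,0,.45,.25]); K=s.x
if __name__=="__main__":
    print(K.round(4),abs(s.fun).max()); print(fk(D[2][0],K)[1].round(3)); print(fk(D[4][0],K)[1].round(3))
E
python3 fk.py
```

```text
[ 0.2744 -0.      0.111   0.5881  0.1141  0.3917  0.2918] 4.6058569191320675e-05
[[-0.398 -0.917  0.037]
 [-0.913  0.399  0.084]
 [-0.092  0.    -0.996]]
[[-0.397 -0.917  0.038]
 [-0.913  0.398  0.087]
 [-0.095  0.    -0.995]]
```

```bash
cat >> fk.py <<'E'
LO=np.array([-176.69,-43.24,12.49,-82,0,-163.58]);HI=np.array([176.69,126.21,139.97,262,151.66,163.58])
M=np.array([[0,-1,0],[1,0,0],[0,0,1.]])
def fkt(q):
    p,R=fk(q,K); return p,R@M   # tool frame
def ik(p,R,q0s):
    best=None
    for q0 in q0s:
        g=lambda q:np.concatenate([(fkt(q)[0]-p)*3,.5*Ro.from_matrix(fkt(q)[1].T@R).as_rotvec()])
        s=least_squares(g,np.clip(q0,LO+.1,HI-.1),bounds=(LO,HI),x_scale=30)
        if best is None or s.cost<best.cost: best=s
    return best.x,best.cost
CY=np.radians(-23.5)
def toolR(al,phi=0,flip=1,yaw=CY):
    Cx=np.array([np.cos(yaw),np.sin(yaw),0]);Cy=np.array([-Cx[1],Cx[0],0])
    z=Cy*np.sin(al)-np.array([0,0,np.cos(al)]); y=flip*Cx
    R=np.column_stack([np.cross(y,z),y,z]); return Ro.from_rotvec(-z*phi).as_matrix()@R
E
cat > t.py <<'E'
from fk import *
rng=np.random.default_rng(0); S=[rng.uniform(LO,HI) for _ in range(25)]
for al in (45,55,65):
  a=np.radians(al); ph=np.arcsin(.6/np.sin(a))
  for fl in(1,-1):
    for nm,p,f in(("grasp",[.635,-.234,.148],0),("high",[.635,-.234,.3],0),("mid",[.6,.0,.3],0),("pourup",[.56,.22,.3],0),("pour",[.56,.22,.2],ph)):
        q,c=ik(np.array(p),toolR(a,f,fl),S); print(al,fl,nm,q.round(0),'%.1e'%c)
E
python3 t.py
```

```text
45 1 grasp [-47.  47.  78.  41.  80. -40.] 9.6e-30
45 1 high [-47.  37.  72.  41.  92. -30.] 1.3e-30
45 1 mid [-32.  26.  94.  47.  74. -27.] 2.5e-30
45 1 pourup [-10.  21. 104.  55.  57. -18.] 4.5e-31
45 1 pour [-10.  31. 109.  65.  49. -93.] 2.7e-31
45 -1 grasp [-47.  47.  78.  41.  80. 140.] 2.1e-31
45 -1 high [-47.  37.  72.  41.  92. 150.] 8.2e-32
45 -1 mid [-32.  26.  94.  47.  74. 153.] 1.5e-30
45 -1 pourup [-10.  21. 104.  55.  57. 162.] 3.5e-31
45 -1 pour [-10.  31. 109.  65.  49.  87.] 5.4e-31
55 1 grasp [-49.  51.  77.  48.  86. -44.] 8.0e-31
55 1 high [-49.  40.  73.  48.  96. -33.] 8.0e-32
55 1 mid [-35.  29.  96.  55.  79. -36.] 5.0e-31
55 1 pourup [-14.  24. 108.  67.  61. -33.] 1.3e-31
55 1 pour [-14.  35. 112.  76.  56. -97.] 9.7e-30
55 -1 grasp [-49.  51.  77.  48.  86. 136.] 8.1e-30
55 -1 high [-49.  40.  73.  48.  96. 147.] 2.4e-31
55 -1 mid [-35.  29.  96.  55.  79. 144.] 3.1e-31
55 -1 pourup [-14.  24. 108.  67.  61. 147.] 5.8e-32
55 -1 pour [-14.  35. 112.  76.  56.  83.] 1.0e-31
65 1 grasp [-51.  55.  76.  54.  92. -48.] 3.4e-30
65 1 high [-51.  44.  73.  55. 101. -36.] 8.5e-32
65 1 mid [-38.  33.  98.  62.  84. -43.] 2.0e-30
65 1 pourup [-17.  28. 112.  78.  67. -46.] 4.4e-30
65 1 pour [ -17.   40.  115.   84.   65. -103.] 5.7e-32
65 -1 grasp [-51.  55.  76.  54.  92. 132.] 5.5e-31
65 -1 high [-51.  44.  73.  55. 101. 144.] 1.3e-31
65 -1 mid [-38.  33.  98.  62.  84. 137.] 2.5e-29
65 -1 pourup [-17.  28. 112.  78.  67. 134.] 1.2e-31
65 -1 pour [-17.  40. 115.  84.  65.  77.] 6.0e-31
```

{"api": "send_rows", "payload": {
  "plan": [
    [0,0.03,0.03,0,0],
    [0,0.03,0.03,0,0],
    [0,0.03,0.03,0,0],
    [0,0.03,0.03,0,0],
    [0,0.03,0.02,0,0],
    [0,0.03,0,-0.02,0],
    [0,0,-0.03,-0.03,0],
    [0,0,-0.03,-0.03,0],
    [0,0,-0.03,-0.03,0],
    [0,0,-0.03,-0.03,0],
    [0,0,-0.03,-0.03,0],
    [0,0,-0.03,-0.03,0],
    [0,0,-0.03,-0.03,0],
    [0,0,-0.03,-0.03,0]
  ]
}}

```text
time_s: 4.27
position: [0.0915, 0.2634, 0.9483]
tcp_rot: [[-0.906, 0.375, 0.198], [0.415, 0.879, 0.233], [-0.086, 0.293, -0.952]]
force: [-0.1, 0.7, -0.2]
opening: 0.995
grasp_force: 0.0
```

```bash
python3 -c "
from rig import *
s=read_state();print(s['joint_positions'].round(2),s['position'],s['tcp_rot'].round(4))"
```

```text
[ 46.15  -1.94  12.56   2.28 151.61 -17.8 ] [0.0914716  0.26339575 0.94828329] [[-0.9057  0.3751  0.1975]
 [ 0.415   0.8795  0.2329]
 [-0.0864  0.2929 -0.9522]]
```

{"api": "send_rows", "payload": {
  "plan": [
    [0,0.04,0,0,0],
    [0,0.04,0,0,0],
    [0,0.04,0,0,0],
    [0,0,-0.025,-0.03,0],
    [0,0,-0.025,-0.03,0],
    [0,0,-0.025,-0.03,0],
    [0,0,-0.025,-0.03,0],
    [0,0,-0.025,-0.03,0],
    [0,0,-0.025,-0.03,0]
  ]
}}

```text
time_s: 5.02
position: [-0.0761, 0.1558, 0.9665]
tcp_rot: [[-0.902, 0.353, 0.247], [0.42, 0.849, 0.32], [-0.097, 0.393, -0.914]]
force: [-0.2, -0.3, 0.2]
opening: 1.002
grasp_force: 0.0
```

```bash
cat > st.py <<'E'
from rig import *
import numpy as np
s=read_state();print(s['time_s'],s['joint_positions'].round(1),s['position'].round(4));print(s['tcp_rot'].round(3))
z=s['tcp_rot'][:,2];print('tilt',np.degrees(np.arccos(-z[2])).round(1),'az',np.degrees(np.arctan2(z[1],z[0])).round(1))
E
python3 st.py
```

```text
5.0167 [113.5  -4.8  12.5 -48.3 151.6   0.5] [-0.0761  0.1558  0.9665]
[[-0.902  0.353  0.247]
 [ 0.42   0.849  0.32 ]
 [-0.097  0.393 -0.914]]
tilt 23.9 az 52.3
```

Run:
```python
from h import *
for n in("top","scene"):
    p,P=cloud(n,n+"0.npz")
    for lo in np.arange(.5,1.3,.1):
        m=(P[...,1]>lo)&(P[...,1]<lo+.1)&(P[...,0]>-.2)&(P[...,0]<.6)
        print(n,lo.round(1),m.sum(),P[m][:,2].max().round(2) if m.any() else '')
from fk import *
for t in(24,40,55): print(t,fk([79,15.85-t,12.49,0,151.66,0],K)[0])
```

```text
top 0.5 6518 0.62
top 0.6 4247 0.57
top 0.7 5166 0.12
top 0.8 9218 0.31
top 0.9 6322 0.23
top 1.0 546 0.11
top 1.1 0 
top 1.2 0 
scene 0.5 3667 0.6
scene 0.6 2325 0.56
scene 0.7 1572 0.07
scene 0.8 3492 0.47
scene 0.9 4584 0.47
scene 1.0 933 0.47
scene 1.1 162 0.05
scene 1.2 0 
24 [-0.0748417   0.19659493  0.97195145]
40 [-0.11284825  0.00106814  0.9941977 ]
55 [-0.14826093 -0.18111428  0.96437995]
```

{"api": "send_rows", "payload": {
  "plan": [
    [0,0.003,0.03,0.024,0],
    [0,0.003,0.03,0.024,0],
    [0,0.003,0.03,0.024,0],
    [0,0.003,0.03,0.024,0],
    [0,0.003,0.03,0.024,0],
    [0,0.003,0.03,0.024,0],
    [0,0.003,0.03,0.024,0],
    [0,0.003,0.03,0.024,0],
    [0,0.003,0.03,0.024,0],
    [0,0.003,0.03,0.024,0],
    [0,0.003,0.03,0.024,0],
    [0,0.003,0.03,0.024,0],
    [0,0.003,0.03,0.024,0],
    [0,0.003,0.03,0.024,0],
    [0,0.003,0.03,0.024,0],
    [0,0.003,0.03,0.024,0],
    [0,0.01,0.036,0.014,0],
    [0,0.01,0.036,0.014,0],
    [0,0.01,0.036,0.014,0],
    [0,0.01,0.036,0.014,0]
  ]
}}

```text
time_s: 6.68
position: [0.1611, 0.7862, 0.7149]
tcp_rot: [[-0.906, 0.329, 0.267], [0.414, 0.821, 0.392], [-0.09, 0.466, -0.88]]
force: [-0.3, 0.7, -0.5]
opening: 0.997
grasp_force: 0.0
```

```bash
python3 st.py
```

```text
6.6833 [ 73.5  32.   12.6  -8.7 108.    2.1] [0.1611 0.7862 0.7149]
[[-0.906  0.329  0.267]
 [ 0.414  0.821  0.392]
 [-0.09   0.466 -0.88 ]]
tilt 28.3 az 55.8
```

{"api": "send_rows", "payload": {
  "plan": [
    [0,0.008,0.04,0,0],
    [0,0.008,0.04,0,0],
    [0,0.008,0.04,0,0],
    [0,0.008,0.04,0,0],
    [0,0.008,0.04,0,0],
    [0,0.008,0.04,0,0],
    [0,0.008,0.04,0,0],
    [0,0.008,0.04,0,0]
  ]
}}

```text
time_s: 7.35
position: [0.1768, 0.8759, 0.704]
tcp_rot: [[-0.915, 0.272, 0.297], [0.398, 0.726, 0.561], [-0.063, 0.632, -0.773]]
force: [0.1, 0.6, 0.3]
opening: 0.997
grasp_force: 0.0
```

```bash
python3 st.py
```

```text
7.35 [73.9 35.5 12.6 -7.5 93.   3.1] [0.1768 0.8759 0.704 ]
[[-0.915  0.272  0.297]
 [ 0.398  0.726  0.561]
 [-0.063  0.632 -0.773]]
tilt 39.4 az 62.1
```

{"api": "send_rows", "payload": {
  "plan": [
    [0,0.006,0.041,0,0],
    [0,0.006,0.041,0,0],
    [0,0.006,0.041,0,0],
    [0,0.006,0.041,0,0],
    [0,0.006,0.041,0,0],
    [0,0.006,0.041,0,0],
    [0,0.006,0.041,0,0],
    [0,0.006,0.041,0,0],
    [0,0.006,0.041,0,0],
    [0,0.006,0.041,0,0]
  ]
}}

```text
time_s: 8.18
position: [0.1855, 0.9198, 0.7718]
tcp_rot: [[-0.928, 0.19, 0.319], [0.37, 0.549, 0.749], [-0.033, 0.814, -0.58]]
force: [-0.1, -0.0, 0.2]
opening: 0.998
grasp_force: 0.0
```

```bash
python3 st.py
```

```text
8.1833 [73.5 34.6 12.5 -5.4 78.5  2.6] [0.1855 0.9198 0.7718]
[[-0.928  0.19   0.319]
 [ 0.37   0.549  0.749]
 [-0.033  0.814 -0.58 ]]
tilt 54.5 az 66.9
```

```bash
cat > sim.py <<'E'
from fk import *
def follow(q,p,R,p2,n,turn=0):
    out=[];p=np.array(p)
    for i in range(1,n+1):
        Ri=R@Ro.from_rotvec([0,0,turn*i/n]).as_matrix()
        q,c=ik(p+(np.array(p2)-p)*i/n,Ri,[q]); out.append((q.round(0),'%.0e'%c))
    return q,Ri,out
E
python3 - <<'E'
from sim import *
from rig import read_state
s=read_state();q,R,o=follow(s['joint_positions'],s['position'],s['tcp_rot'],s['position'],13,1.611); print(*o[3::4],sep='\n'); print(R.round(3))
p2=[.6,-.22,.38]
d=R.T@(np.array(p2)-s['position']);print('shift',d.round(3),np.linalg.norm(d))
q,R,o=follow(q,s['position'],R,p2,34);print(*o[::3],sep='\n')
E
```

```text
(array([73., 35., 13., -5., 78., 31.]), '8e-20')
(array([73., 35., 13., -5., 78., 59.]), '8e-19')
(array([73., 35., 13., -5., 78., 88.]), '2e-17')
[[ 0.227  0.92   0.319]
 [ 0.534 -0.392  0.749]
 [ 0.815  0.    -0.58 ]]
shift [-0.834  0.828 -0.495] 1.2745633010052806
(array([72., 29., 25., -4., 72., 94.]), '2e-23')
(array([65., 17., 49.,  2., 60., 88.]), '1e-22')
(array([56.,  8., 66., 11., 53., 77.]), '5e-23')
(array([44.,  0., 79., 24., 51., 61.]), '3e-23')
(array([29., -5., 89., 38., 55., 42.]), '8e-23')
(array([10., -8., 96., 49., 65., 23.]), '3e-24')
(array([ -8.,  -7., 100.,  54.,  76.,   6.]), '6e-27')
(array([-24.,  -2., 101.,  55.,  85.,  -8.]), '5e-28')
(array([-34.,   5.,  99.,  53.,  91., -18.]), '4e-18')
(array([-42.,  14.,  93.,  51.,  94., -25.]), '4e-17')
(array([-47.,  23.,  85.,  49.,  97., -29.]), '1e-29')
(array([-50.,  33.,  74.,  48., 101., -30.]), '2e-26')
```

{"api": "send_rows", "payload": {
  "plan": [
    [0,0,0,0,0.1239],
    [0,0,0,0,0.1239],
    [0,0,0,0,0.1239],
    [0,0,0,0,0.1239],
    [0,0,0,0,0.1239],
    [0,0,0,0,0.1239],
    [0,0,0,0,0.1239],
    [0,0,0,0,0.1239],
    [0,0,0,0,0.1239],
    [0,0,0,0,0.1239],
    [0,0,0,0,0.1239],
    [0,0,0,0,0.1239],
    [0,0,0,0,0.1239],
    [0,-0.0245,0.0244,-0.0146,0],
    [0,-0.0245,0.0244,-0.0146,0],
    [0,-0.0245,0.0244,-0.0146,0],
    [0,-0.0245,0.0244,-0.0146,0],
    [0,-0.0245,0.0244,-0.0146,0],
    [0,-0.0245,0.0244,-0.0146,0],
    [0,-0.0245,0.0244,-0.0146,0]
  ]
}}

```text
time_s: 9.85
position: [0.2694, 0.6876, 0.6941]
tcp_rot: [[0.226, 0.92, 0.32], [0.534, -0.392, 0.749], [0.815, 0.002, -0.58]]
force: [-0.3, 0.2, 1.4]
opening: 1.001
grasp_force: 0.0
```

{"api": "send_rows", "payload": {
  "plan": [
    [0,-0.0245,0.0244,-0.0146,0],
    [0,-0.0245,0.0244,-0.0146,0],
    [0,-0.0245,0.0244,-0.0146,0],
    [0,-0.0245,0.0244,-0.0146,0],
    [0,-0.0245,0.0244,-0.0146,0],
    [0,-0.0245,0.0244,-0.0146,0],
    [0,-0.0245,0.0244,-0.0146,0],
    [0,-0.0245,0.0244,-0.0146,0],
    [0,-0.0245,0.0244,-0.0146,0],
    [0,-0.0245,0.0244,-0.0146,0],
    [0,-0.0245,0.0244,-0.0146,0],
    [0,-0.0245,0.0244,-0.0146,0],
    [0,-0.0245,0.0244,-0.0146,0],
    [0,-0.0245,0.0244,-0.0146,0],
    [0,-0.0245,0.0244,-0.0146,0],
    [0,-0.0245,0.0244,-0.0146,0],
    [0,-0.0245,0.0244,-0.0146,0],
    [0,-0.0245,0.0244,-0.0146,0],
    [0,-0.0245,0.0244,-0.0146,0],
    [0,-0.0245,0.0244,-0.0146,0]
  ]
}}

```text
time_s: 11.52
position: [0.5149, 0.0155, 0.4653]
tcp_rot: [[0.226, 0.919, 0.322], [0.537, -0.393, 0.746], [0.813, 0.004, -0.583]]
force: [-0.1, -0.2, -0.5]
opening: 0.997
grasp_force: 0.0
```

```bash
python3 st.py
python3 - <<'E'
from h import *
p,P=cloud("wrist"); cv2.imwrite("pics/w1.png",p); np.savez("w1.npz",p=p,P=P)
E
```

```text
11.5167 [-39.4  10.6  95.3  51.5  93.2 -22.5] [0.5149 0.0155 0.4653]
[[ 0.226  0.919  0.322]
 [ 0.537 -0.393  0.746]
 [ 0.813  0.004 -0.583]]
tilt 54.3 az 66.7
```

View pics/w1.png

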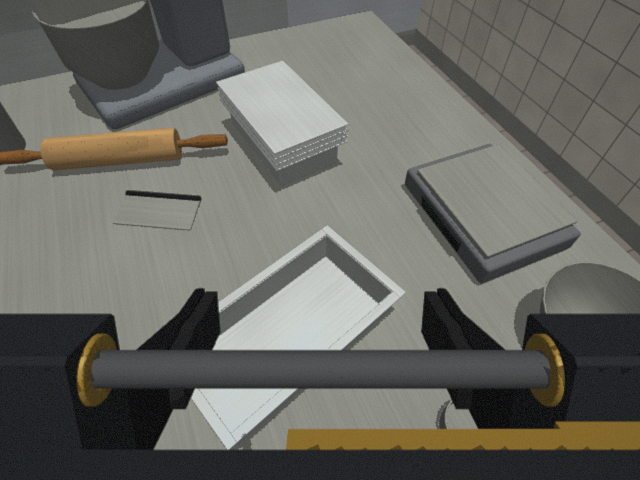

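The wrist view shows the pan through the jaws and nothing in the way. I'll refine the handle pose from the first clouds with a tight region and plan the approach.

Run:
```python
from h import *
for n in("top","scene"):
    p,P=cloud(n,n+"0.npz")
    sh=np.hypot(P[...,0]-.632,P[...,1]+.232)<.07
    for lo,hi in((.135,.165),(.14,.175)):
        Q=P[sh&(P[...,2]>lo)&(P[...,2]<hi)]
        r=cv2.minAreaRect((Q[:,:2]*1000).astype(np.float32)); c=Q.mean(0); e=np.linalg.svd(Q[:,:2]-c[:2],full_matrices=False)[2][0]
        print(n,len(Q),np.round(r[0],1),np.round(r[1],1),r[2],'mean',c.round(4),'dir',np.degrees(np.arctan(e[1]/e[0])).round(1), 'z95',np.percentile(Q[:,2],90))
    R=P[sh&(P[...,2]>.102)&(P[...,2]<.117)]; print('roof',len(R),R.mean(0).round(4),cv2.minAreaRect((R[:,:2]*1000).astype(np.float32)))
```

```text
top 122 [ 635.2 -234.5] [90.6 13.9] 66.49212646484375 mean [ 0.6332 -0.2351  0.1544] dir 66.2 z95 0.1615251696679043
top 123 [ 635.2 -234.5] [90.6 13.9] 66.53382110595703 mean [ 0.6338 -0.2336  0.1556] dir 66.4 z95 0.162856704803466
roof 553 [ 0.6393 -0.2361  0.1095] ((638.3839721679688, -236.3211669921875), (100.53734588623047, 87.40572357177734), 66.88539123535156)
scene 306 [ 640.5 -237.8] [92.2 15.9] 68.26283264160156 mean [ 0.6416 -0.2387  0.1495] dir 66.5 z95 0.15777556932726677
scene 267 [ 640.4 -238. ] [91.7 15.9] 68.26283264160156 mean [ 0.6415 -0.2389  0.1512] dir 66.6 z95 0.15786178056812342
roof 793 [ 0.6511 -0.2428  0.1084] ((647.771484375, -239.90785217285156), (101.74781036376953, 80.2525634765625), 65.90579223632812)
```

Run:
```python
from sim import *
from rig import read_state
s=read_state();R=s['tcp_rot'];p=s['position']
g=np.array([.637,-.236,.148])+.005*R[:,2]; pre=g-.12*R[:,2]
print((R.T@(pre-p)).round(4),pre)
q,_,o=follow(s['joint_positions'],p,R,pre,5);print(*o,sep='\n')
q,_,o=follow(q,pre,R,g,2);print(*o,sep='\n')
```

```text
[-0.3588  0.2058 -0.0741] [ 0.59947025 -0.32128383  0.21540316]
(array([-44.,  18.,  93.,  49.,  93., -29.]), '9e-24')
(array([-48.,  25.,  90.,  48.,  93., -35.]), '6e-23')
(array([-51.,  33.,  85.,  46.,  93., -38.]), '1e-21')
(array([-53.,  40.,  78.,  45.,  94., -40.]), '1e-19')
(array([-55.,  48.,  70.,  44.,  96., -41.]), '3e-17')
(array([-52.,  49.,  74.,  45.,  90., -43.]), '5e-28')
(array([-49.,  51.,  77.,  48.,  85., -44.]), '3e-29')
```

{"api": "send_rows", "payload": {
  "plan": [
    [0,-0.0299,0.01715,-0.0062,0],
    [0,-0.0299,0.01715,-0.0062,0],
    [0,-0.0299,0.01715,-0.0062,0],
    [0,-0.0299,0.01715,-0.0062,0],
    [0,-0.0299,0.01715,-0.0062,0],
    [0,-0.0299,0.01715,-0.0062,0],
    [0,-0.0299,0.01715,-0.0062,0],
    [0,-0.0299,0.01715,-0.0062,0],
    [0,-0.0299,0.01715,-0.0062,0],
    [0,-0.0299,0.01715,-0.0062,0],
    [0,-0.0299,0.01715,-0.0062,0],
    [0,-0.0299,0.01715,-0.0062,0],
    [0,0,0,0,0]
  ]
}}

```text
time_s: 12.65
position: [0.5987, -0.3158, 0.211]
tcp_rot: [[0.233, 0.918, 0.322], [0.536, -0.397, 0.745], [0.811, -0.001, -0.584]]
force: [0.7, -0.4, 0.2]
opening: 1.0
grasp_force: 0.0
```

```bash
python3 st.py
python3 - <<'E'
from h import *
from rig import read_state
s=read_state();R=s['tcp_rot'];p=s['position']
w,P=cloud("wrist"); cv2.imwrite("pics/w2.png",w)
g=np.array([.637,-.236,.148])+.005*R[:,2]; print('to grasp',(R.T@(g-p)).round(4))
m=(P[...,2]>.14)&(P[...,2]<.165)&(np.hypot(P[...,0]-.637,P[...,1]+.236)<.07)
Q=P[m]; print(len(Q)); 
if len(Q): print(cv2.minAreaRect((Q[:,:2]*1000).astype(np.float32)),Q.mean(0))
E
```

```text
12.65 [-55.2  47.9  70.7  43.8  95.6 -41.4] [ 0.5987 -0.3158  0.211 ]
[[ 0.233  0.918  0.322]
 [ 0.536 -0.397  0.745]
 [ 0.811 -0.001 -0.584]]
tilt 54.2 az 66.7
to grasp [0.0005 0.0035 0.1136]
2096
((638.4044189453125, -236.44329833984375), (92.53327178955078, 9.967571258544922), 66.68111419677734) [ 0.6342994  -0.24529229  0.1577443 ]
```

View pics/w2.png

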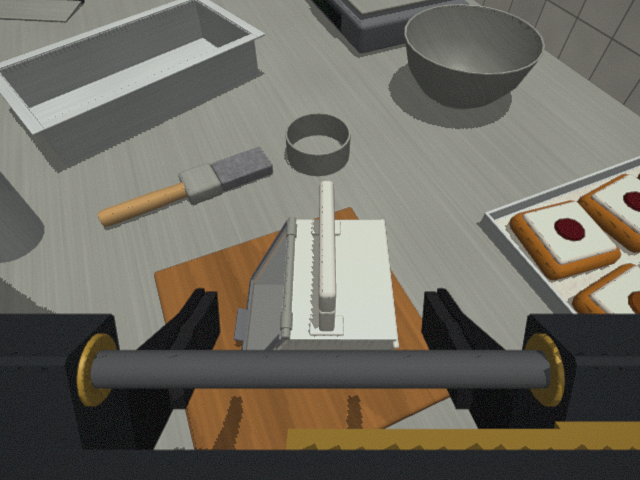

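The wrist view shows the strap (at about (327,245)) between the open jaws and aligned with them. Measured centre is (0.638,-0.236), direction 66.7°. Advance and close.

{"api": "send_rows", "payload": {
  "plan": [
    [0,0,0.0025,0.028,0],
    [0,0,0.0025,0.028,0],
    [0,0,0,0.028,0],
    [0,0,0,0.02,0],
    [0,0,0,0.01,0],
    [0,0,0,0,0]
  ]
}}

```text
time_s: 13.2
position: [0.6395, -0.2243, 0.1509]
tcp_rot: [[0.226, 0.921, 0.316], [0.536, -0.389, 0.75], [0.814, -0.0, -0.581]]
force: [0.2, 0.7, -0.3]
opening: 0.996
grasp_force: 0.0
```

```bash
python3 st.py
```

```text
13.2 [-48.   50.4  76.9  47.6  85.5 -43.8] [ 0.6395 -0.2243  0.1509]
[[ 0.226  0.921  0.316]
 [ 0.536 -0.389  0.75 ]
 [ 0.814 -0.    -0.581]]
tilt 54.5 az 67.1
```

{"api": "send_rows", "payload": {
  "plan": [
    [255,0,0,0,0],
    [255,0,0,0,0],
    [255,0,0,0,0],
    [255,0,0,0,0],
    [255,0,0,0,0],
    [255,0,0,0,0],
    [255,0,0,0,0],
    [255,0,0,0,0],
    [255,0,0,0,0],
    [255,0,0,0,0],
    [255,0,0,0,0],
    [255,0,0,0,0]
  ]
}}

```text
time_s: 14.2
position: [0.6394, -0.2274, 0.1506]
tcp_rot: [[0.227, 0.92, 0.319], [0.536, -0.392, 0.748], [0.813, 0.001, -0.582]]
force: [-0.5, 0.1, 0.6]
opening: 0.169
grasp_force: 0.0
```

{"api": "send_rows", "payload": {
  "plan": [
    [255,0,0,0,0],
    [255,0,0,0,0],
    [255,0,0,0,0],
    [255,0,0,0,0]
  ]
}}

```text
time_s: 14.53
position: [0.6397, -0.2279, 0.1507]
tcp_rot: [[0.227, 0.92, 0.32], [0.536, -0.392, 0.747], [0.813, 0.002, -0.582]]
force: [1.8, -0.6, -0.1]
opening: 0.112
grasp_force: 30.0
```

```bash
python3 st.py
```

```text
14.5333 [-48.3  50.5  76.8  47.6  85.5 -43.8] [ 0.6397 -0.2279  0.1507]
[[ 0.227  0.92   0.32 ]
 [ 0.536 -0.392  0.747]
 [ 0.813  0.002 -0.582]]
tilt 54.4 az 66.8
```

```bash
cat > plan.py <<'E'
from sim import *
G=np.array([.6397,-.2279,.1507]);RG=np.array([[.227,.92,.32],[.536,-.392,.747],[.813,.002,-.582]])
RG=Ro.from_matrix(RG).as_matrix(); yaw=np.radians(-23.3)
RC=Ro.from_euler('z',yaw).as_matrix(); C=np.array([.638,-.236,.148])-RC@[.010,0,.136]
Rtc=RG.T@RC; ptc=RG.T@(C-G)      # caddy in tool
lipc=np.array([-.058,0,.004])
def caddy(p,R): return p+R@ptc, R@Rtc
def tcp_for_lip(L,R): Rc=R@Rtc; return L-Rc@lipc-R@ptc
def info(p,R):
    c,Rc=caddy(p,R); f=-Rc[:,0]; y=Rc[:,1]
    return dict(lip=(c+Rc@lipc).round(4),pitch=np.degrees(np.arcsin(-f[2])).round(1),roll=np.degrees(np.arcsin(y[2])).round(1),tilt=np.degrees(np.arccos(Rc[2,2])).round(1),head=np.degrees(np.arctan2(f[1],f[0])).round(1))
pan=np.array([.550,.2215]);pa=np.radians(19.3);U=np.array([np.cos(pa),np.sin(pa)])
E
python3 - <<'E'
from plan import *
q=np.array([-48.3,50.5,76.8,47.6,85.5,-43.8]); print(info(G,RG),C)
for d in range(0,70,7):
    R=RG@Ro.from_rotvec([0,0,-np.radians(d)]).as_matrix()
    L=np.array([*(pan+.05*U),.10 if d<40 else .06]); p=tcp_for_lip(L,R)
    q,c=ik(p,R,[q,[-14,24,108,67,61,-33]]); print(d,info(p,R),p.round(3),q.round(0),'%.0e'%c)
E
```

```text
{'lip': array([ 0.5755, -0.2091,  0.016 ]), 'pitch': np.float64(-0.0), 'roll': np.float64(-0.0), 'tilt': np.float64(0.0), 'head': np.float64(156.7)} [ 0.62881554 -0.23204454  0.012     ]
0 {'lip': array([0.5972, 0.238 , 0.1   ]), 'pitch': np.float64(-0.0), 'roll': np.float64(-0.0), 'tilt': np.float64(0.0), 'head': np.float64(156.7)} [0.661 0.219 0.235] [-11.  36.  96.  68.  59. -32.] 5e-29
7 {'lip': array([0.5972, 0.238 , 0.1   ]), 'pitch': np.float64(5.7), 'roll': np.float64(-0.2), 'tilt': np.float64(5.7), 'head': np.float64(160.8)} [0.65  0.229 0.241] [-10.  35.  98.  69.  58. -39.] 9e-30
14 {'lip': array([0.5972, 0.238 , 0.1   ]), 'pitch': np.float64(11.3), 'roll': np.float64(-0.8), 'tilt': np.float64(11.4), 'head': np.float64(165.0)} [0.637 0.238 0.245] [-10.  33. 100.  69.  58. -47.] 8e-29
21 {'lip': array([0.5972, 0.238 , 0.1   ]), 'pitch': np.float64(16.9), 'roll': np.float64(-1.8), 'tilt': np.float64(17.0), 'head': np.float64(169.3)} [0.623 0.246 0.248] [ -9.  32. 101.  70.  57. -54.] 1e-27
28 {'lip': array([0.5972, 0.238 , 0.1   ]), 'pitch': np.float64(22.4), 'roll': np.floa
[... 479 characters left out ...]
} [0.579 0.264 0.207] [ -8.  34. 109.  78.  53. -86.] 7e-29
49 {'lip': array([0.5972, 0.238 , 0.06  ]), 'pitch': np.float64(37.9), 'roll': np.float64(-9.3), 'tilt': np.float64(39.4), 'head': np.float64(-169.5)} [0.564 0.268 0.204] [ -8.  34. 111.  79.  53. -96.] 3e-23
56 {'lip': array([0.5972, 0.238 , 0.06  ]), 'pitch': np.float64(42.4), 'roll': np.float64(-12.0), 'tilt': np.float64(44.9), 'head': np.float64(-162.5)} [0.549 0.271 0.199] [  -7.   34.  113.   81.   52. -106.] 5e-20
63 {'lip': array([0.5972, 0.238 , 0.06  ]), 'pitch': np.float64(46.5), 'roll': np.float64(-14.9), 'tilt': np.float64(50.3), 'head': np.float64(-154.5)} [0.534 0.272 0.192] [  -8.   35.  116.   83.   52. -116.] 3e-26
```

{"api": "send_rows", "payload": {
  "plan": [
    [255,0.004,0,-0.003,0],
    [255,0.01,0,-0.0072,0],
    [255,0.02,0,-0.0143,0],
    [255,0.026,0,-0.0186,0],
    [255,0.026,0,-0.0186,0],
    [255,0.026,0,-0.0186,0],
    [255,0.026,0,-0.0186,0],
    [255,0.014,0,-0.01,0],
    [255,0,0,0,0]
  ]
}}

```text
time_s: 15.28
position: [0.64, -0.228, 0.3428]
tcp_rot: [[0.221, 0.92, 0.323], [0.541, -0.391, 0.745], [0.812, 0.01, -0.584]]
force: [1.0, -1.8, -3.7]
opening: 0.113
grasp_force: 30.0
```

```bash
python3 st.py
python3 - <<'E'
from plan import *
from rig import *
import cv2
s=read_state(); p,R=s['position'],s['tcp_rot']; print(info(p,R),s['grasp_force'],s['opening'])
L=np.array([*(pan+.05*U),.13]); t=tcp_for_lip(L,R); d=t-p; print('pos delta',d.round(4),'tool',(R.T@d).round(4))
q,_,o=follow(s['joint_positions'],p,R,t,6);print(*o,sep='\n')
w,_=capture("scene");cv2.imwrite("pics/s2.png",w[100:400,150:550])
E
```

```text
15.2833 [-48.3  37.4  70.3  48.1  98.4 -29.8] [ 0.64   -0.228   0.3428]
[[ 0.221  0.92   0.323]
 [ 0.541 -0.391  0.745]
 [ 0.812  0.01  -0.584]]
tilt 54.3 az 66.6
{'lip': array([ 0.5766, -0.21  ,  0.2076]), 'pitch': np.float64(0.5), 'roll': np.float64(-0.1), 'tilt': np.float64(0.5), 'head': np.float64(156.8)} 29.985611235606484 0.11290327358687292
pos delta [ 0.0206  0.448  -0.0776] tool [ 0.1839 -0.157   0.3856]
(array([-44.,  35.,  78.,  50.,  92., -31.]), '3e-21')
(array([-38.,  33.,  84.,  52.,  85., -31.]), '1e-21')
(array([-32.,  32.,  89.,  55.,  79., -31.]), '3e-21')
(array([-26.,  32.,  93.,  58.,  73., -31.]), '3e-21')
(array([-19.,  32.,  95.,  62.,  66., -30.]), '3e-21')
(array([-11.,  33.,  96.,  66.,  60., -29.]), '4e-21')
```

View pics/s2.png

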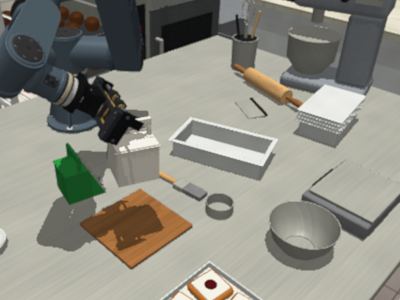

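The caddy hangs upright from the gripper (crop about (135,150)), clear of everything. Carry it over the pan.

{"api": "send_rows", "payload": {
  "plan": [
    [255,0.0051,-0.0044,0.0107,0],
    [255,0.0051,-0.0044,0.0107,0],
    [255,0.0102,-0.0087,0.0214,0],
    [255,0.0102,-0.0087,0.0214,0],
    [255,0.0102,-0.0087,0.0214,0],
    [255,0.0102,-0.0087,0.0214,0],
    [255,0.0102,-0.0087,0.0214,0],
    [255,0.0102,-0.0087,0.0214,0],
    [255,0.0102,-0.0087,0.0214,0],
    [255,0.0102,-0.0087,0.0214,0],
    [255,0.0102,-0.0087,0.0214,0],
    [255,0.0102,-0.0087,0.0214,0],
    [255,0.0102,-0.0087,0.0214,0],
    [255,0.0102,-0.0087,0.0214,0],
    [255,0.0102,-0.0087,0.0214,0],
    [255,0.0102,-0.0087,0.0214,0],
    [255,0.0102,-0.0087,0.0214,0],
    [255,0.0102,-0.0087,0.0214,0],
    [255,0.0051,-0.0044,0.0107,0],
    [255,0.0051,-0.0044,0.0107,0]
  ]
}}

```text
time_s: 17.0
position: [0.6572, 0.2228, 0.2601]
tcp_rot: [[0.23, 0.921, 0.314], [0.536, -0.39, 0.749], [0.812, -0.004, -0.583]]
force: [-0.2, 0.3, -3.9]
opening: 0.11
grasp_force: 30.0
```

```bash
python3 st.py
cat > seg.py <<'E'
from plan import *
def rows(p,R,path):  # path: list of (turn_total_deg, L)
    out=[];q=None;a=0
    for d,L in path:
        Rn=R@Ro.from_rotvec([0,0,np.radians(d-a)]).as_matrix()
        pn=tcp_for_lip(np.array(L),Rn); out.append((R.T@(pn-p)).round(4).tolist()+[round(float(np.radians(d-a)),4)]); p,R,a=pn,Rn,d
    return out,p,R
E
python3 - <<'E'
from seg import *
from rig import *
s=read_state(); p,R=s['position'],s['tcp_rot']; print(info(p,R),s['grasp_force'])
path=[]; L0=info(p,R)['lip'];
for i in range(1,8): path.append((-4*i,[*(L0[:2]+(pan+.05*U-L0[:2])*i/7),L0[2]+(.10-L0[2])*i/7]))
o,p2,R2=rows(p,R,path); print(*o,sep='\n'); print(info(p2,R2),ik(p2,R2,[s['joint_positions']]))
E
```

```text
17.0 [-10.9  33.3  95.8  66.4  60.1 -28.6] [0.6572 0.2228 0.2601]
[[ 0.23   0.921  0.314]
 [ 0.536 -0.39   0.749]
 [ 0.812 -0.004 -0.583]]
tilt 54.3 az 67.2
{'lip': array([0.5922, 0.2415, 0.1258]), 'pitch': np.float64(-0.3), 'roll': np.float64(-0.1), 'tilt': np.float64(0.3), 'head': np.float64(156.9)} 29.986233907111455
[0.0013, -0.0072, 0.002, -0.0698]
[0.0012, -0.0075, 0.002, -0.0698]
[0.0012, -0.0077, 0.002, -0.0698]
[0.0012, -0.0079, 0.002, -0.0698]
[0.0012, -0.0081, 0.002, -0.0698]
[0.0012, -0.0084, 0.002, -0.0698]
[0.0012, -0.0086, 0.002, -0.0698]
{'lip': array([0.5972, 0.238 , 0.1   ]), 'pitch': np.float64(22.1), 'roll': np.float64(-3.1), 'tilt': np.float64(22.3), 'head': np.float64(174.0)} (array([ -8.55717001,  31.58994145, 102.94798352,  70.68866177,
        56.53504429, -61.81463984]), np.float64(9.635396922632418e-25))
```

{"api": "send_rows", "payload": {
  "plan": [
    [255,0.0013,-0.0072,0.002,-0.07],
    [255,0.0012,-0.0075,0.002,-0.07],
    [255,0.0012,-0.0077,0.002,-0.07],
    [255,0.0012,-0.0079,0.002,-0.07],
    [255,0.0012,-0.0081,0.002,-0.07],
    [255,0.0012,-0.0084,0.002,-0.07],
    [255,0.0012,-0.0086,0.002,-0.07],
    [255,0,0,0,0]
  ]
}}

```text
time_s: 17.67
position: [0.6095, 0.2512, 0.2497]
tcp_rot: [[-0.231, 0.921, 0.315], [0.657, -0.092, 0.748], [0.718, 0.38, -0.583]]
force: [0.1, 0.6, -4.1]
opening: 0.112
grasp_force: 30.0
```

Run:
```python
from seg import *
from rig import *
s=read_state(); p,R=s['position'],s['tcp_rot']; print(info(p,R),s['grasp_force'],s['force'])
L0=info(p,R)['lip'];t=pan+.05*U
path=[(0,[*(L0[:2]+(t-L0[:2])*i/3),L0[2]+(.062-L0[2])*i/3]) for i in (1,2,3)]
path+=[(-4*i,[*t,.06]) for i in range(1,6)]
o,p2,R2=rows(p,R,path); print(*o,sep='\n'); print(info(p2,R2),ik(p2,R2,[s['joint_positions']]))
```

```text
{'lip': array([0.5971, 0.2363, 0.1006]), 'pitch': np.float64(22.2), 'roll': np.float64(-3.1), 'tilt': np.float64(22.5), 'head': np.float64(174.1)} 29.996256708400324 [ 0.05933505  0.60334009 -4.09469576]
[-0.0089, -0.0049, 0.0079, 0.0]
[-0.0089, -0.0049, 0.0079, 0.0]
[-0.0089, -0.0049, 0.0079, 0.0]
[0.0029, -0.0089, 0.0012, -0.0698]
[0.0044, -0.0081, -0.0, -0.0698]
[0.0044, -0.0081, 0.0, -0.0698]
[0.0044, -0.0081, -0.0, -0.0698]
[0.0044, -0.0081, -0.0, -0.0698]
{'lip': array([0.5972, 0.238 , 0.06  ]), 'pitch': np.float64(37.0), 'roll': np.float64(-8.9), 'tilt': np.float64(38.4), 'head': np.float64(-170.3)} (array([ -7.57327018,  34.28873758, 110.52857384,  78.36732301,
        53.12437418, -93.85054104]), np.float64(1.1176666908406146e-20))
```

{"api": "send_rows", "payload": {
  "plan": [
    [255,-0.0089,-0.0049,0.0079,0],
    [255,-0.0089,-0.0049,0.0079,0],
    [255,-0.0089,-0.0049,0.0079,0],
    [255,0.0029,-0.0089,0.0012,-0.07],
    [255,0.0044,-0.0081,0,-0.07],
    [255,0.0044,-0.0081,0,-0.07],
    [255,0.0044,-0.0081,0,-0.07],
    [255,0,0,0,0],
    [255,0,0,0,0],
    [255,0,0,0,0],
    [255,0,0,0,0],
    [255,0,0,0,0],
    [255,0,0,0,0]
  ]
}}

```text
time_s: 18.75
position: [0.5787, 0.2643, 0.2081]
tcp_rot: [[-0.477, 0.818, 0.32], [0.658, 0.091, 0.748], [0.583, 0.567, -0.582]]
force: [0.7, -0.2, -3.1]
opening: 0.116
grasp_force: 30.0
```

Run:
```python
from seg import *
from rig import *
import cv2
s=read_state(); p,R=s['position'],s['tcp_rot']; print(s['time_s'],info(p,R),s['grasp_force'],s['force'])
a,_=capture("scene"); b,_=capture("top")
cv2.imwrite("pics/s3.png",np.hstack([cv2.resize(a[180:320,280:450],(486,400)),cv2.resize(b[170:330,180:300],(300,400))]))
```

```text
18.75 {'lip': array([0.6016, 0.2371, 0.0619]), 'pitch': np.float64(34.5), 'roll': np.float64(-7.6), 'tilt': np.float64(35.5), 'head': np.float64(-173.9)} 30.007709513884038 [ 0.67484665 -0.1824256  -3.08638733]
```

View pics/s3.png

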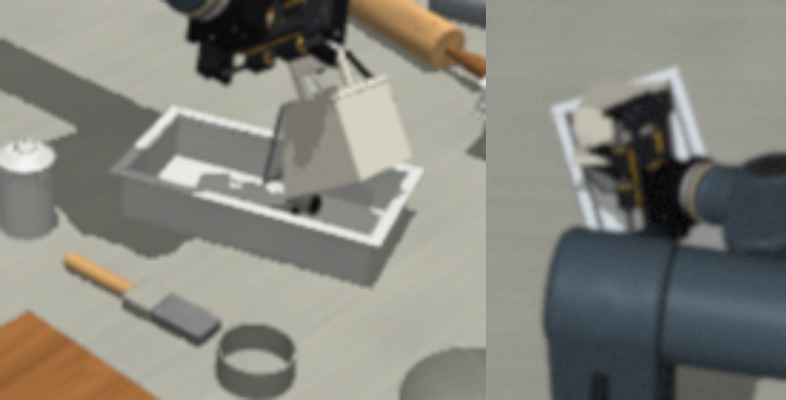

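Nozzles are leaving at pitch 34.5°: some already lie below the lip at about (305,205), and the flap hangs open. I'll tip a few degrees more, hold, and re-weigh.

Run:
```python
from seg import *
from rig import *
s=read_state(); p,R=s['position'],s['tcp_rot']; L0=info(p,R)['lip']
o,p2,R2=rows(p,R,[(-3*i,L0+[0,0,.006*i]) for i in (1,2,3)]); print(*o,sep='\n'); print(info(p2,R2))
```

```text
[0.0068, -0.0026, -0.0035, -0.0524]
[0.0066, -0.0025, -0.0035, -0.0524]
[0.0065, -0.0023, -0.0035, -0.0524]
{'lip': array([0.6013, 0.2372, 0.0799]), 'pitch': np.float64(40.6), 'roll': np.float64(-10.8), 'tilt': np.float64(42.6), 'head': np.float64(-165.6)}
```

{"api": "send_rows", "payload": {
  "plan": [
    [255,0.0068,-0.0026,-0.0035,-0.0524],
    [255,0.0066,-0.0025,-0.0035,-0.0524],
    [255,0.0065,-0.0023,-0.0035,-0.0524],
    [255,0,0,0,0],
    [255,0,0,0,0],
    [255,0,0,0,0],
    [255,0,0,0,0],
    [255,0,0,0,0],
    [255,0,0,0,0],
    [255,0,0,0,0],
    [255,0,0,0,0],
    [255,0,0,0,0]
  ]
}}

```text
time_s: 19.85
position: [0.5586, 0.2687, 0.2205]
tcp_rot: [[-0.6, 0.734, 0.319], [0.635, 0.193, 0.748], [0.487, 0.651, -0.582]]
force: [-0.2, -0.1, -3.0]
opening: 0.115
grasp_force: 30.0
```

Run:
```python
from seg import *
from rig import *
import cv2
s=read_state(); p,R=s['position'],s['tcp_rot']; print(s['time_s'],info(p,R),s['force'])
a,_=capture("scene"); w,_=capture("wrist")
F=np.array([read_state()['force'] for _ in range(3)]);print(F)
cv2.imwrite("pics/s4.png",np.hstack([cv2.resize(a[170:310,290:450],(457,400)),cv2.resize(w[150:480,140:500],(343,314))[:, :].copy() if False else cv2.resize(w,(343,400))]))
```

```text
19.85 {'lip': array([0.601 , 0.2372, 0.0797]), 'pitch': np.float64(40.6), 'roll': np.float64(-10.8), 'tilt': np.float64(42.6), 'head': np.float64(-165.5)} [-0.24669094 -0.12194255 -2.95202591]
[[-0.64613754  0.18182346 -3.73344764]
 [-0.64613754  0.18182346 -3.73344764]
 [-0.64613754  0.18182346 -3.73344764]]
```

View pics/s4.png

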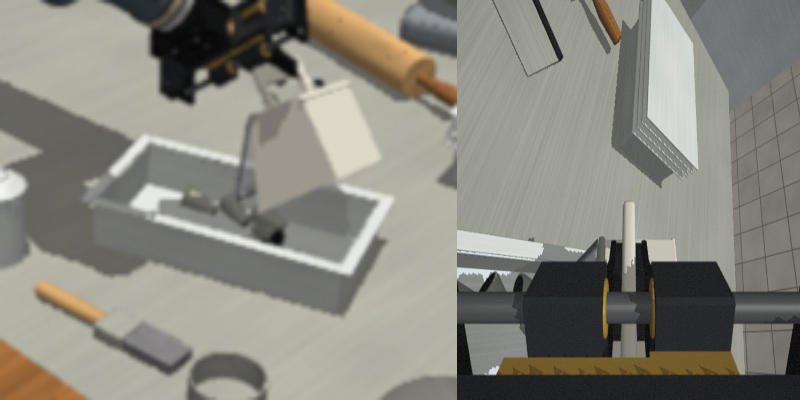

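{"api": "send_rows", "payload": {
  "plan": [
    [255,0.0097,0.013,-0.0116,0],
    [255,0.0146,0.0195,-0.0175,0],
    [255,0.0146,0.0195,-0.0175,0],
    [255,0.0097,0.013,-0.0116,0],
    [255,0,0,0,0]
  ]
}}

```text
time_s: 20.37
position: [0.56, 0.2689, 0.3253]
tcp_rot: [[-0.605, 0.728, 0.324], [0.634, 0.194, 0.749], [0.482, 0.658, -0.578]]
force: [-0.2, 0.6, -4.2]
opening: 0.111
grasp_force: 30.0
```

Run:
```python
from seg import *
from rig import *
import cv2
s=read_state(); p,R=s['position'],s['tcp_rot']; print(s['time_s'],info(p,R),s['force'])
a,_=capture("scene"); w,_=capture("top")
cv2.imwrite("pics/s5.png",np.hstack([cv2.resize(a[170:290,310:440],(520,480),interpolation=2),cv2.resize(w[185:315,195:295],(280,364))[0:364].copy().__class__((480,280,3),dtype=np.uint8) if False else cv2.resize(w[185:315,200:290],(280,480))]))
```

```text
20.3667 {'lip': array([0.6037, 0.2376, 0.1849]), 'pitch': np.float64(41.1), 'roll': np.float64(-10.8), 'tilt': np.float64(43.1), 'head': np.float64(-165.4)} [-0.23968883  0.6181315  -4.20611917]
```

View pics/s5.png

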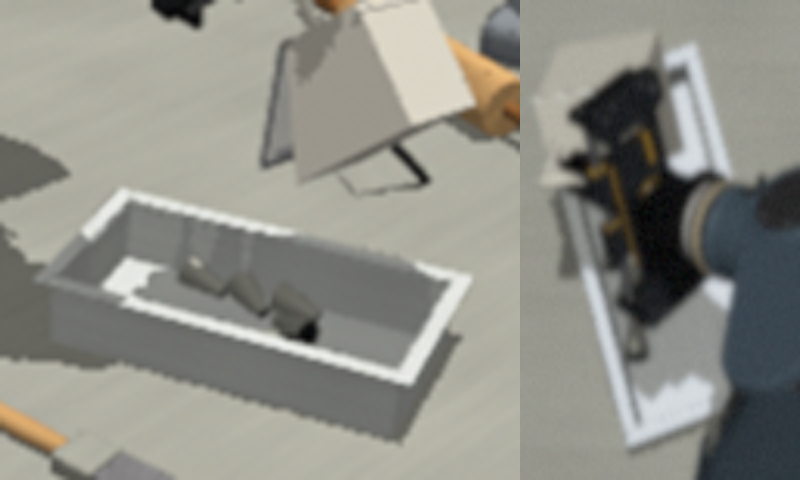

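{"api": "send_rows", "payload": {
  "plan": [
    [255,0,0,0,0.0927],
    [255,0,0,0,0.0927],
    [255,0,0,0,0.0927],
    [255,0,0,0,0.0927],
    [255,0,0,0,0.0927],
    [255,0,0,0,0.0927],
    [255,0,0,0,0.0927],
    [255,0,0,0,0.0927],
    [255,0,0,0,0.0927],
    [255,0,0,0,0.0927],
    [255,0,0,0,0],
    [255,0,0,0,0]
  ]
}}

```text
time_s: 21.47
position: [0.5577, 0.2686, 0.3184]
tcp_rot: [[0.227, 0.921, 0.317], [0.537, -0.39, 0.748], [0.812, 0.0, -0.583]]
force: [0.4, 0.2, -3.4]
opening: 0.114
grasp_force: 30.0
```

```bash
python3 st.py;python3 - <<'E'
from plan import *
from rig import *
s=read_state(); p,R=s['position'],s['tcp_rot']; print(info(p,R),s['force'])
t=np.array([.635,-.222,.33]); print('tool',(R.T@(t-p)).round(4))
q,_,o=follow(s['joint_positions'],p,R,t,6);print(*o,sep='\n')
E
```

```text
21.4667 [ -7.5  21.7 106.5  67.5  57.9 -26.7] [0.5577 0.2686 0.3184]
[[ 0.227  0.921  0.317]
 [ 0.537 -0.39   0.748]
 [ 0.812  0.    -0.583]]
tilt 54.3 az 67.0
{'lip': array([0.4932, 0.2872, 0.1838]), 'pitch': np.float64(-0.1), 'roll': np.float64(-0.1), 'tilt': np.float64(0.1), 'head': np.float64(156.8)} [ 0.36708202  0.24409317 -3.43257028]
tool [-0.2364  0.2625 -0.3492]
(array([-17.,  22., 105.,  63.,  65., -29.]), '6e-20')
(array([-26.,  24., 101.,  58.,  72., -31.]), '3e-22')
(array([-33.,  26.,  96.,  55.,  79., -32.]), '2e-21')
(array([-39.,  29.,  90.,  52.,  85., -33.]), '4e-20')
(array([-44.,  33.,  82.,  49.,  91., -32.]), '1e-18')
(array([-48.,  38.,  72.,  48.,  97., -31.]), '7e-31')
```

{"api": "send_rows", "payload": {
  "plan": [
    [255,-0.0066,0.0071,-0.0098,0],
    [255,-0.0066,0.0071,-0.0098,0],
    [255,-0.0133,0.0143,-0.0196,0],
    [255,-0.0133,0.0143,-0.0196,0],
    [255,-0.0133,0.0143,-0.0196,0],
    [255,-0.0133,0.0143,-0.0196,0],
    [255,-0.0133,0.0143,-0.0196,0],
    [255,-0.0133,0.0143,-0.0196,0],
    [255,-0.0133,0.0143,-0.0196,0],
    [255,-0.0133,0.0143,-0.0196,0],
    [255,-0.0133,0.0143,-0.0196,0],
    [255,-0.0133,0.0143,-0.0196,0],
    [255,-0.0133,0.0143,-0.0196,0],
    [255,-0.0133,0.0143,-0.0196,0],
    [255,-0.0133,0.0143,-0.0196,0],
    [255,-0.0133,0.0143,-0.0196,0],
    [255,-0.0133,0.0143,-0.0196,0],
    [255,-0.0133,0.0143,-0.0196,0],
    [255,-0.0066,0.0071,-0.0098,0],
    [255,-0.0066,0.0071,-0.0098,0]
  ]
}}

```text
time_s: 23.13
position: [0.6283, -0.2261, 0.3299]
tcp_rot: [[0.226, 0.92, 0.32], [0.536, -0.391, 0.748], [0.814, 0.002, -0.582]]
force: [-0.4, 0.5, -3.7]
opening: 0.114
grasp_force: 30.0
```

```bash
python3 st.py;python3 - <<'E'
from plan import *
from h import *
s=read_state(); p,R=s['position'],s['tcp_rot']; print(info(p,R),s['force'],s['grasp_force'])
a,P=cloud("top")
t=np.array([.628,-.224,.152]); print('tool',(R.T@(t-p)).round(4))
z=np.load("top0.npz")['p']
m=(P[...,0]>.36)&(P[...,0]<.74)&(P[...,1]>.08)&(P[...,1]<.36)&(P[...,2]>.05)&(P[...,2]<.08);k,l,st,ce=cv2.connectedComponentsWithStats(m.astype(np.uint8));i=1+st[1:,4].argmax();print('pan',cv2.minAreaRect((P[l==i][:,:2]*1000).astype(np.float32)))
cv2.imwrite("pics/t6.png",cv2.resize(a[190:312,200:295],(570,600*570//570*1)[:2] if False else (467,600),interpolation=2))
E
```

```text
23.1333 [-48.9  37.5  72.6  47.7  97.6 -31.5] [ 0.6283 -0.2261  0.3299]
[[ 0.226  0.92   0.32 ]
 [ 0.536 -0.391  0.748]
 [ 0.814  0.002 -0.582]]
tilt 54.4 az 66.9
{'lip': array([ 0.5642, -0.2073,  0.1952]), 'pitch': np.float64(0.0), 'roll': np.float64(0.0), 'tilt': np.float64(0.0), 'head': np.float64(156.7)} [-0.40397984  0.47392773 -3.66732252] 29.99173617514316
tool [-0.1437 -0.0014  0.105 ]
pan ((548.2200927734375, 222.8753662109375), (326.8791809082031, 176.7100067138672), 18.96179962158203)
```

View pics/t6.png

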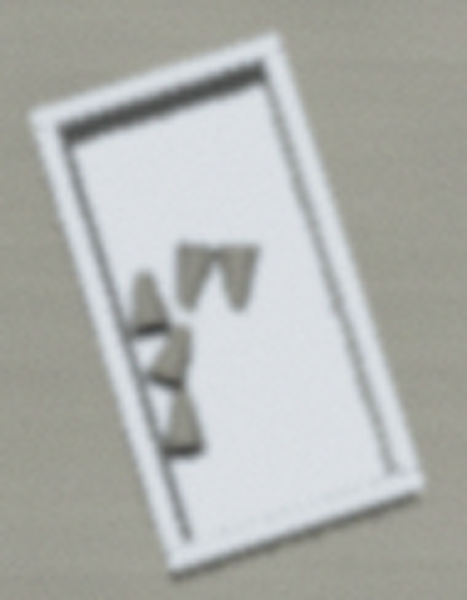

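All five nozzles lie in the pan (at about (150,300), (172,355), (182,420), (192,275) and (238,275)), and the pan has not moved. Lower the caddy onto the board.

{"api": "send_rows", "payload": {
  "plan": [
    [255,-0.0168,0,0.012,0],
    [255,-0.0168,0,0.012,0],
    [255,-0.0168,0,0.012,0],
    [255,-0.0168,0,0.012,0],
    [255,-0.0168,0,0.012,0],
    [255,-0.0168,0,0.012,0],
    [255,-0.0168,0,0.012,0],
    [255,-0.0168,0,0.012,0],
    [255,-0.004,0,0.0029,0],
    [255,-0.003,0,0.0021,0],
    [255,0,0,0,0],
    [255,0,0,0,0]
  ]
}}

```text
time_s: 24.18
position: [0.6289, -0.2245, 0.1587]
tcp_rot: [[0.225, 0.92, 0.32], [0.536, -0.391, 0.748], [0.813, 0.003, -0.582]]
force: [-0.0, 0.7, -1.9]
opening: 0.116
grasp_force: 30.0
```

{"api": "send_rows", "payload": {
  "plan": [
    [255,-0.0024,0,0.0017,0],
    [255,-0.0024,0,0.0017,0],
    [255,0,0,0,0],
    [255,0,0,0,0]
  ]
}}

```text
time_s: 24.52
position: [0.6285, -0.2245, 0.1522]
tcp_rot: [[0.226, 0.92, 0.319], [0.536, -0.391, 0.748], [0.813, 0.002, -0.582]]
force: [0.2, 0.5, -2.7]
opening: 0.109
grasp_force: 30.0
```

{"api": "send_rows", "payload": {
  "plan": [
    [255,-0.0012,0,0.0009,0],
    [255,0,0,0,0],
    [255,0,0,0,0]
  ]
}}

```text
time_s: 24.77
position: [0.6287, -0.2245, 0.1507]
tcp_rot: [[0.226, 0.92, 0.32], [0.536, -0.392, 0.748], [0.813, 0.002, -0.582]]
force: [0.3, 1.0, -2.2]
opening: 0.112
grasp_force: 30.0
```

{"api": "send_rows", "payload": {
  "plan": [
    [255,-0.0008,0,0.0006,0],
    [255,0,0,0,0],
    [255,0,0,0,0]
  ]
}}

```text
time_s: 25.02
position: [0.629, -0.2246, 0.1505]
tcp_rot: [[0.226, 0.92, 0.321], [0.535, -0.392, 0.748], [0.814, 0.003, -0.581]]
force: [1.1, -0.7, 2.1]
opening: 0.111
grasp_force: 30.0
```

{"api": "send_rows", "payload": {
  "plan": [
    [0,0,0,0,0],
    [0,0,0,0,0],
    [0,0,0,0,0],
    [0,0,0,0,0],
    [0,0,0,0,0],
    [0,0,0,0,0],
    [0,0,0,0,0],
    [0,0,0,0,0],
    [0,0,0,0,0],
    [0,0,0,0,0],
    [0,0,0,0,0],
    [0,0,0,0,0],
    [0,0,0,0,0],
    [0,0,0,0,0]
  ]
}}

```text
time_s: 26.18
position: [0.6285, -0.2243, 0.1494]
tcp_rot: [[0.227, 0.92, 0.319], [0.536, -0.392, 0.748], [0.813, 0.001, -0.582]]
force: [-0.2, 0.7, -0.2]
opening: 0.986
grasp_force: 0.0
```

{"api": "send_rows", "payload": {
  "plan": [
    [0,0,0,-0.01,0],
    [0,0,0,-0.02,0],
    [0,0,0,-0.03,0],
    [0,0,0,-0.03,0],
    [0,0,0,-0.03,0],
    [0,0.02,0,-0.03,0],
    [0,0.03,0,-0.02,0],
    [0,0.02,0,-0.01,0],
    [0,0,0,0,0],
    [0,0,0,0,0]
  ]
}}

```text
time_s: 27.02
position: [0.5868, -0.3224, 0.313]
tcp_rot: [[0.225, 0.92, 0.321], [0.539, -0.392, 0.746], [0.812, 0.005, -0.584]]
force: [-0.5, 0.3, -0.4]
opening: 1.003
grasp_force: 0.0
```

Run:
```python
from plan import *
from h import *
s=read_state(); print(s['time_s'],s['position'],s['opening'],s['force'])
for n in("scene","wrist","top"):
    a,P=cloud(n); sh=np.hypot(P[...,0]-.627,P[...,1]+.232)<.07
    for lo,hi in((.14,.165),(.102,.117)):
        Q=P[sh&(P[...,2]>lo)&(P[...,2]<hi)]
        if len(Q)>20: print(n,lo,len(Q),cv2.minAreaRect((Q[:,:2]*1000).astype(np.float32)),np.median(Q[:,2]),Q[:,2].std())
```

```text
27.0167 [ 0.58679464 -0.32239102  0.31295232] 1.0027427448719257 [-0.53011378  0.33135424 -0.3644902 ]
scene 0.14 268 ((629.2615356445312, -233.30459594726562), (91.94491577148438, 14.318974494934082), 67.71729278564453) 0.1516944018949778 0.005662828188646872
scene 0.102 792 ((634.6028442382812, -236.25344848632812), (103.76558685302734, 80.32245635986328), 66.646728515625) 0.10831729101627668 0.0021680098225631025
wrist 0.14 1139 ((626.4915771484375, -232.114990234375), (90.01934814453125, 9.817748069763184), 66.40013122558594) 0.15906032969285616 0.0009584740992757317
wrist 0.102 5270 ((637.90087890625, -222.65814208984375), (77.5724105834961, 82.60423278808594), 68.25234985351562) 0.1105499460666404 0.0017914521804469556
top 0.14 121 ((622.204833984375, -230.0399169921875), (90.7605972290039, 13.123699188232422), 66.51905059814453) 0.15713581143917188 0.006328767056833436
top 0.102 566 ((625.6315307617188, -232.433349609375), (102.5193862915039, 88.0004653930664), 66.41544342041016) 0.1100574526768765 0.00363459433427278
```

The caddy stands upright on the board (strap top at 0.159, handle centre about (0.626,-0.232)), well inside the edges, and the arm is clear.

```bash
python3 -c "
from rig import hand_in; print(hand_in())"
```

```text
the job is handed in; nothing more can be done
None
```

All five nozzles are in the steel pan, the empty caddy stands upright and released on its board, the pan has not moved, and the job was handed in at about 27 s; I did not re-measure the other items afterwards, but nothing touched them.

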